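Draw out the twist-lock work rest and lock it in its notch

TASK

The telescoping work rest on the bench is stowed; put it up so that the long fixture plate can lie on it. Twist its bar head anticlockwise to unlock it, draw it up slowly while feeling with a light clockwise twist for the hidden notch, twist it into that notch, and let it down softly so that it is locked and carries itself. Do not force it, and leave the things round it where they are.

Things in the scene. Friction and masses are not known exactly. Their poses are not given: they have to be found in the camera images.
- head (a point): Centre of the work rest's head: a ribbed rubber-faced bar 50 mm long (its x), 18 mm thick (its y), 28 mm high, on a loose upright steel rod 20 mm in diameter (together 0.2 to 0.33 kg). Grip it across the 18 mm from above. z is up. Stowed, it is 174 mm over the mat and the bar's underside 15 mm above the tube's mouth. The rod has about 1 mm of side play.
- tube: Fixed aluminium tube of the work rest, 54 mm across, 145 mm high, black ribs round its mouth, on a round grey foot 92 mm across screwed down through the 3 mm mat. Origin: centre of the foot's underside; z up. Its x is the way the bar head lies when locked (either way round). More than 40 N between rod and tube (some 0.35 N m of twist) is forcing it.
- mouth (a point): Centre of the tube's mouth, 145 mm above the mat, on the axis about which the head turns. Inside, lugs on the rod's foot run in a bayonet track. Stowed, the bar's x is within 8 degrees of the tube's x and cannot rise. Turned anticlockwise (from above) it meets a firm stop 47 degrees from the tube's x; it slides up and down only between 40 and 47 degrees.
- track (a point): Point on the axis half-way up the tube. Unseen inside is one notch, at a different height each time: only there, at some spot 51 to 83 mm above stowed, over 4 mm of height, can the unlocked head turn clockwise past 40 degrees, over a 3 mm lip, to a firm stop 8 to 10 degrees past the tube's x; let down there 3 to 7 mm it rests locked on a ledge. The track ends 95 mm above stowed.
- oil_bottle: Bystander: upright plastic oil bottle, 36 mm across and 126 mm high; origin at the centre of its underside.
- marker: Bystander: black marker pen, 17 mm thick and 134 mm long (its y), lying; origin at its underside.
- comb_near: Bystander: slotted instrument comb, 128 x 12 x 34 mm, standing on its edge; origin at the centre of its underside.
Mind the look-alikes: they are no part of the job. Leave any yellow look-alike of the part that bears head alone.

How it is judged:
On the way, in this order (a step that is already met when the one before it is completed fails the run):
1. the section is unlocked: twisted at least 38 degrees from the tube's x axis (angle between the x axis of tube and the x axis of head, either way round above 0.66 rad), for 0.1 s.
2. it is drawn out at least 44 mm (z of head in the frame of tube above 0.218 m), for 0.2 s.
At the end, for the whole second after the job is handed in: The section stands drawn out by at least 45 mm on its notch's ledge, let go and at rest, twisted back to within 12 degrees of the tube's x axis, and upright to within 6 degrees (angle between the x axis of tube and the x axis of head, either way round below 0.21 rad and z of head in the frame of tube above 0.219 m and angle between head's own z axis and vertical below 0.1 rad and linear speed of inner below 0.02 m/s and contact force between inner and the fingers below 0.1 N); the robot touches nothing.
It fails at once if the rod is forced against the tube or its stops with more than 40 N (contact force between inner and tube above 40 N).
It fails at once if a bystander is moved more than 25 mm (distance of any of oil_bottle, marker, comb_near from where it was at the start of the episode above 0.025 m).
It also fails if it takes over 67 s, if anything falls off the work surface, if the arm or the gripper's body presses on something with over 40 N, if the wrist force passes 120 N, or if a joint passes its speed limit or range.

ROBOT

A 6-joint arm with a two-finger parallel gripper is mounted at the origin on the work surface; the furniture and walls round the work are solid. World frame = base frame: x ahead of the robot, y to its left, z up, the work surface at z = 0. Lengths are in m, angles in rad, forces in N, time in s.
With the tool pointing down it reaches from about 0.3 to 0.775 m from the base axis. Payload 14.6 kg.
Tool frame: the origin (TCP) lies at the very end of the fingers, on their centre line; the grasp point (between the pads) lies 19 mm behind it; z points along the fingers, y is the line along which they close (so a half turn about z gives the same grasp; the last joint's range is limited). The gripper opens to 94 mm and grips with 3 to 60 N. Pads are 16 mm wide; open, the fingers measure 119 mm over their backs; the gripper's body (75 mm by 177 mm) begins 78 mm behind the grasp point.
Start: joints at [1.075, 0.3, 1.521, -0, 1.321, -0.067], TCP at [0.229, 0.5, 0.205] pointing down, gripper open.
Joint ranges: [-3.03, 3.03], [-0.79, 2.21], [0.23, 2.52], [-1.04, 4.18], [0, 3.07], [-2.55, 2.55]. Speed limits (rad/s): [2.22, 2.22, 2.57, 3.14, 3.14, 3.14].

INTERFACE

Orientations are given as [roll, pitch, yaw] about the fixed x, y, z axes, in that order (R = Rz(yaw) Ry(pitch) Rx(roll)).
In Python, from station import ctrl gives the robot as it stands.
- The arm moves only by the shell command python3 -m pendant 'ROWS' [OPENING] [FORCE]. ROWS is JSON, a list of rows, each a list of 2 entries, a list of its own where there are three numbers: the shift along the world's x, y, z in cm, then the turn about the world's z in rad. A call has 1 to 20 rows; each row shifts and turns the commanded pose from where the row before left it; what a row does not reach is not made up. A row lasts 1/12 s, in which the tool goes at most 41.7 mm and 7.16 degrees, less where a joint would pass 70% of its speed; a pose out of reach is approached as far as the arm can. A call is refused whole if a number of a shift passes 4.17 or a number of a turn 0.125, either way. A call with a gripper value outside its range is refused whole. OPENING is the opening, from 0 (shut) to 1 (fully open), set as the call begins (- or left out, the last holds). The fingers move at their own pace and stop on an object; FORCE is the grip in N (left out, the last holds). Time passes only in rows, so rows that do not move let the fingers close. It gives the time, the measured TCP pose, the force, the opening and the grip force at its end, in the units of the state.
- ctrl.get_obs(): the state, without advancing time (a new reading comes with each control period).
- ctrl.camera(name): name is "scene" or "top" or "wrist"; returns a dict with "color" (420x560x3 uint8, red, green, blue), "intrinsics" (3x3 intrinsics, pixels), "camera_from_world" (4x4, takes a point from world to camera coordinates). Camera axes: x right, y down, z forward; pixel columns grow to the right and rows downward; lengths in m; the calibration is good to about 2 mm. The wrist camera is an equidistant fisheye: a pixel r from the principal point sees the ray r / f radians off the axis. A picture is of the moment at which its call begins. There is no depth.
- ctrl.hand_in(): hands the job in; it is judged then, once.
The state is a dict: "time_s": time; "qpos": joint angles; "joint_vel": joint speeds; "tau": joint torques, N m; "ee_pos": TCP position; "eef_rot": TCP orientation; "force": force on the tool from outside, world axes, zero at the start; "moment": the same for the moment, N m; "grip_width": finger opening in m; "grip_force": force on a finger pad.
Only numpy, scipy, OpenCV 4.12 (cv2) and the standard library are available. Lean on these libraries where they do the work, as an engineer would, in place of code of your own. Each camera call takes 0.05 s, during which the arm holds its last target. There are 200 camera calls.

## Working session

There is one attempt and no reset: what is moved stays moved. The work goes in short steps, Python scripts to look and compute and a shell command to move; the robot and the scene stay as the last step left them, time stands still between calls to the robot, and variables do not carry over. Pictures are saved under pics/ and viewed, at most 10 in all, crops included, and the job is handed in when it is done.

```bash
mkdir -p pics; ls; cat > h.py <<'E'
import numpy as np,cv2,pickle
from station import ctrl
def snap(names):
    d={}
    for n in names:
        c=ctrl.camera(n); d[n]=c
    return d
E
python3 - <<'E'
from h import *
d=snap(["scene","top"]); pickle.dump(d,open("v0.pkl","wb"))
for n in d: cv2.imwrite(f"pics/{n}0.png",d[n]["color"][:,:,::-1]); print(n,d[n]["intrinsics"],d[n]["camera_from_world"])
o=ctrl.get_obs();print(o)
E
```

```text
pics
scene [[531.05758095   0.         283.03491401]
 [  0.         531.05758095 200.16957332]
 [  0.           0.           1.        ]] [[ 0.66141144 -0.75001612 -0.00327494 -0.33075761]
 [-0.42739985 -0.37331279 -0.82338747  0.41541168]
 [ 0.6163313   0.54599761 -0.56747013  0.73512895]
 [ 0.          0.          0.          1.        ]]
top [[383.79944965   0.         280.98228119]
 [  0.         383.79944965 209.36239865]
 [  0.           0.           1.        ]] [[ 0.00936764 -0.99974294  0.02064694  0.09693257]
 [-0.99850234 -0.01046501 -0.0536988   0.60292765]
 [ 0.05390107 -0.02011298 -0.9983437   0.93424368]
 [ 0.          0.          0.          1.        ]]
{'time_s': 0.1, 'qpos': array([ 1.07537213e+00,  3.00379613e-01,  1.52151601e+00,  1.36495182e-05,
        1.32068159e+00, -6.66148337e-02]), 'joint_vel': array([ 1.85274601e-03, -1.82987455e-03, -2.57190912e-03, -9.45758281e-05,
       -2.54998709e-03, -2.29254119e-04]), 'tau': array([ 1.28199747e-03, -5.32643652e+01, -3.53290057e+01,  7.10417144e-02,
        2.34257657e-02, -1.73428418e-05]), 'ee_pos': array([0.2285812 , 0.49999866, 0.20496403]), 'eef_rot': array([-3.14061115e+00, -7.87301699e-05,  2.71277987e+00]), 'force': array([0.16042528, 0.90287937, 0.20319503]), 'moment': array([-0.00329019, -0.02761139, -0.01240511]), 'grip_force': 0.0, 'grip_width': 0.09409049097359488}
```

View pics/scene0.png

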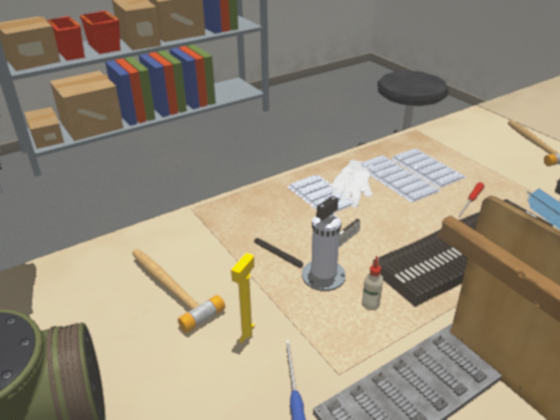

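View pics/top0.png

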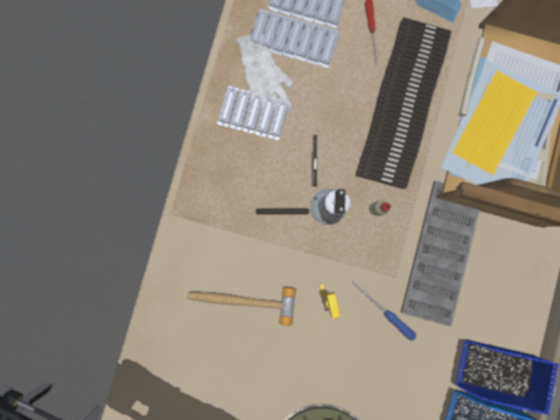

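The rest's black bar head is at scene (327,208) and top (340,200). The only look-alike is the yellow bar on a yellow post, at scene (243,268) and top (331,303), which I leave alone. Near the rest are the marker at top (282,211), the comb at (315,160) and the bottle at (381,208). I'll check the choice in one close crop.

```bash
python3 - <<'E'
from h import *
d=pickle.load(open("v0.pkl","rb"))
a=d["scene"]["color"][185:295,270:380,::-1];b=d["top"]["color"][170:240,300:370,::-1]
a=cv2.resize(a,(400,400),interpolation=cv2.INTER_CUBIC);b=cv2.resize(b,(400,400),interpolation=cv2.INTER_CUBIC)
cv2.imwrite("pics/c0.png",np.hstack([a,b]))
E
```

```text
(no output)
```

View pics/c0.png

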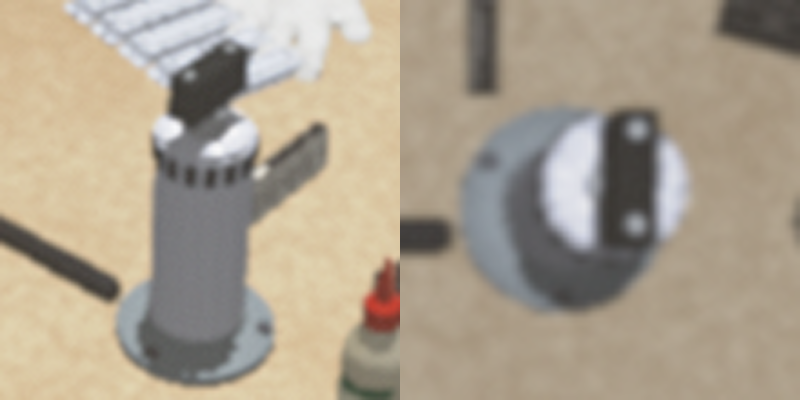

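The crop shows a black ribbed bar with two screws on a grey tube with a ribbed mouth and a round foot, so it is the right part. Screws in the crop are at (188,75) and (230,47) in the scene half, and (634,224) and (637,130) in the top half. Next I triangulate these, and the mouth and foot as well.

```bash
python3 - <<'E'
from h import *
d=pickle.load(open("v0.pkl","rb"))
P={n:d[n]["intrinsics"]@d[n]["camera_from_world"][:3] for n in d}
S=lambda p:np.array([(p[0]+.5)*.275-.5+270,(p[1]+.5)*.275-.5+185])
T=lambda p:np.array([(p[0]-400+.5)*.175-.5+300,(p[1]+.5)*.175-.5+170])
def tri(s,t):
    X=cv2.triangulatePoints(P["scene"],P["top"],S(s).astype(float),T(t).astype(float)).ravel();X=X[:3]/X[3]
    e=[np.linalg.norm((P[n]@np.r_[X,1])[:2]/(P[n]@np.r_[X,1])[2]-q) for n,q in(("scene",S(s)),("top",T(t)))]
    return X,e
a,ea=tri((230,47),(637,130));b,eb=tri((188,75),(634,224))
print("screws",a,ea,b,eb,"mid",(a+b)/2,"yaw",np.degrees(np.arctan2(*(a-b)[1::-1])),np.linalg.norm(a-b))
print("mouth",tri((206,135),(616,182)));print("foot",tri((195,323),(562,208)))
# single-view at known heights
def ray(n,p,z):
    M=P[n];A=np.c_[M[:,:2],-np.r_[p,1]];return np.linalg.solve(A,-(M[:,2]*z+M[:,3]))[:2]
print("scr z.191",ray("top",T((637,130)),.191),ray("top",T((634,224)),.191),ray("scene",S((230,47)),.191),ray("scene",S((188,75)),.191))
print("mouth",ray("top",T((616,182)),.148),ray("scene",S((206,135)),.148))
o=ctrl.get_obs();print(o["ee_pos"],o["eef_rot"][2])
for q in["oil",]: pass
# top pixels of neighbours at z
for n,p,z in(("bottle",(381,208),.12),("markerR",(307,211),.017),("markerL",(257,211),.017),("comb near",(315,186),.035),("comb far",(315,136),.035)):print(n,ray("top",np.array(p,float),z))
E
```

```text
screws [ 0.62781622 -0.01448275  0.19126385] [np.float64(0.17206821097032027), np.float64(0.30599729915945595)] [ 0.5942183  -0.0132919   0.19071228] [np.float64(0.2742368250999454), np.float64(0.4797937514798495)] mid [ 0.61101726 -0.01388732  0.19098807] yaw -2.029947428397757 0.03362354805551768
mouth (array([ 0.61209718, -0.01425866,  0.14290494]), [np.float64(0.5028513164806493), np.float64(0.8585758120173118)])
foot (array([ 0.61125367, -0.01367642,  0.00928654]), [np.float64(0.2445563844196063), np.float64(0.3868164069281574)])
scr z.191 [ 0.62826798 -0.01498804] [ 0.59487036 -0.01395421] [ 0.62784187 -0.01407967] [ 0.59344808 -0.01324322]
mouth [ 0.61298093 -0.0147593 ] [ 0.60572734 -0.01768012]
[0.2285812  0.49999866 0.20496403] 2.7127798677619372
bottle [ 0.60161625 -0.11628692]
markerR [0.59845912 0.03858376]
markerL [0.59717608 0.16204414]
comb near [0.65869198 0.02101279]
comb far [0.78186546 0.02157933]
```

Head top centre is (0.611, -0.014, 0.191), which puts the head centre at z 0.177, as the text says. The bar's yaw is -2° and the axis is consistent with the mouth and foot. I grip with tool yaw about -0.035 so joint 6 has room for the twist. Total turn is -2.75 rad.

```bash
python3 -m pendant '[[[1.9,-2.5,0.8],-0.12],[[1.9,-2.5,0.8],-0.125],[[1.9,-2.5,0.8],-0.125],[[1.9,-2.5,0.8],-0.125],[[1.9,-2.5,0.8],-0.125],[[1.9,-2.5,0.8],-0.125],[[1.9,-2.6,0.8],-0.125],[[1.9,-2.6,0.8],-0.125],[[1.9,-2.6,0.8],-0.125],[[1.9,-2.6,0.8],-0.125],[[1.9,-2.6,0],-0.125],[[1.9,-2.6,0],-0.125],[[1.9,-2.6,0],-0.125],[[1.9,-2.6,0],-0.125],[[1.9,-2.6,0],-0.125],[[1.9,-2.6,0],-0.125],[[1.9,-2.6,0],-0.125],[[1.9,-2.6,0],-0.125],[[1.9,-2.6,0],-0.125],[[1.9,-2.6,0],-0.125]]' 1 20
python3 -m pendant '[[[0.2,0,0],-0.125],[[0,0,0],-0.125],[[0,0,0],0],[[0,0,0],0],[[0,0,0],0],[[0,0,0],0]]'
python3 - <<'E'
from h import *
o=ctrl.get_obs();print(o["ee_pos"],o["eef_rot"],o["force"],o["moment"])
d=ctrl.camera("wrist");pickle.dump(d,open("w.pkl","wb"));cv2.imwrite("pics/w1.png",d["color"][:,:,::-1]);print(d["intrinsics"])
K=d["intrinsics"]
for X in([.6278,-.0145,.191],[.5942,-.0133,.191],[.611,-.014,.191]):
    c=(d["camera_from_world"]@np.r_[X,1])[:3];th=np.arctan2(np.hypot(c[0],c[1]),c[2]);u=c[:2]/np.hypot(c[0],c[1])*th*K[0,0]+K[:2,2];print(u)
E
```

```text
time_s: 1.77
ee_pos: [0.6093, -0.0153, 0.2851]
eef_rot: [-3.141, 0.001, 0.212]
force: [0.4, 0.7, 0.3]
grip_width: 0.094
grip_force: 0.0
time_s: 2.27
ee_pos: [0.6106, -0.0135, 0.2855]
eef_rot: [3.142, -0.0, -0.029]
force: [-0.1, -0.1, -0.9]
grip_width: 0.0939
grip_force: 0.0
[ 0.61055401 -0.01351473  0.2855397 ] [ 3.14157726e+00 -1.11050367e-04 -2.86511185e-02] [-0.07823739 -0.09242239 -0.91317134] [-0.00405776  0.12633314  0.05600243]
[[325.1922621    0.         273.47223552]
 [  0.         325.1922621  208.52334835]
 [  0.           0.           1.        ]]
[272.36653077 191.29885034]
[272.10386716 228.65103483]
[272.3467502  210.25106276]
```

View pics/w1.png

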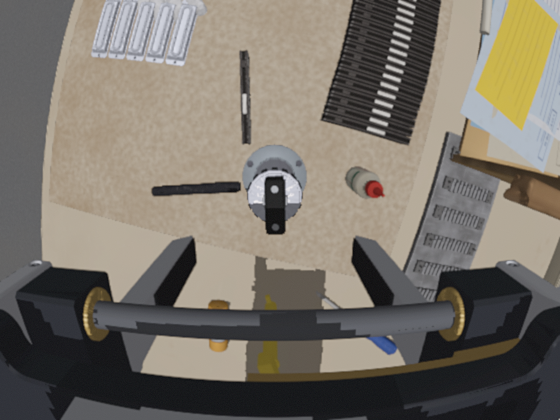

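The wrist view shows the bar's screws at (275,190) and (275,227), against predictions at column 272. It sits about 1 px right of the fingers' centre line (col 274), so y ≈ -0.015, and the bar is parallel to the fingers. I go down, close lightly and read the side force.

```bash
python3 -m pendant '[[[0,-0.15,-1.5],0],[[0,0,-2],0],[[0,0,-2],0],[[0,0,-2],0],[[0,0,-2],0],[[0,0,-1.5],0],[[0,0,-1],0],[[0,0,-0.4],0],[[0,0,0],0],[[0,0,0],0],[[0,0,0],0]]'
python3 -m pendant '[[[0,0,0],0],[[0,0,0],0],[[0,0,0],0],[[0,0,0],0],[[0,0,0],0],[[0,0,0],0],[[0,0,0],0],[[0,0,0],0],[[0,0,0],0],[[0,0,0],0],[[0,0,0],0],[[0,0,0],0]]' 0 8
python3 -c "
from station import ctrl
o=ctrl.get_obs();print(o['ee_pos'],o['eef_rot'],o['force'],o['moment'])"
```

```text
time_s: 3.23
ee_pos: [0.6111, -0.0153, 0.1626]
eef_rot: [3.142, -0.002, -0.032]
force: [-0.2, 0.1, -0.9]
grip_width: 0.0941
grip_force: 0.0
time_s: 4.23
ee_pos: [0.6107, -0.0153, 0.1614]
eef_rot: [3.142, 0.0, -0.032]
force: [-0.4, 0.6, 0.8]
grip_width: 0.0191
grip_force: 8.0
[ 0.61066678 -0.01529645  0.16143538] [ 3.14157735e+00  1.67565177e-05 -3.21996944e-02] [-0.39107096  0.62609136  0.8150576 ] [ 0.01017595  0.13330138 -0.02416634]
```

Gripped, with small side forces. I twist anticlockwise with a modest grip that also limits the torque.

```bash
cat > s.sh <<'E'
python3 -c "
from station import ctrl
o=ctrl.get_obs();print('F',o['force'].round(2),'M',o['moment'].round(3),'z',o['ee_pos'][2].round(4),'yaw',o['eef_rot'][2].round(4),'t',o['time_s'])"
E
Z='[[0,0,0],0]'; python3 -m pendant '[[[0,0,0],0.05],[[0,0,0],0.05],[[0,0,0],0.05],[[0,0,0],0.05],[[0,0,0],0.05],[[0,0,0],0.05],[[0,0,0],0],[[0,0,0],0]]' 0 15; sh s.sh
python3 -m pendant '[[[0,0,0],0.05],[[0,0,0],0.05],[[0,0,0],0.05],[[0,0,0],0.05],[[0,0,0],0.05],[[0,0,0],0.05],[[0,0,0],0.05],[[0,0,0],0],[[0,0,0],0]]' >/dev/null; sh s.sh
```

```text
time_s: 4.9
ee_pos: [0.6107, -0.0153, 0.1614]
eef_rot: [3.142, 0.0, 0.266]
force: [0.2, 0.2, -0.1]
grip_width: 0.0188
grip_force: 15.0
F [ 0.16  0.24 -0.14] M [-0.099  0.092  0.03 ] z 0.1614 yaw 0.2662 t 4.9
F [-0.15 -0.76 -0.22] M [-0.071  0.059  0.035] z 0.1615 yaw 0.6151 t 5.65
```

```bash
for i in 1; do :; done
python3 -m pendant '[[[0,0,0],0.03],[[0,0,0],0.02],[[0,0,0],0]]' >/dev/null; sh s.sh
python3 -m pendant '[[[0,0,0],0.03],[[0,0,0],0.02],[[0,0,0],0]]' >/dev/null; sh s.sh
```

```text
F [ 0.42 -0.13 -0.5 ] M [-0.127  0.058  0.014] z 0.1614 yaw 0.6673 t 5.9
F [-0.18 -0.09 -0.24] M [-0.114  0.125  0.046] z 0.1614 yaw 0.7179 t 6.15
```

```bash
python3 -m pendant '[[[0,0,0],0.02],[[0,0,0],0.02],[[0,0,0],0]]' >/dev/null; sh s.sh
```

```text
F [ 0.86 -0.05 -0.98] M [-0.074  0.079 -0.026] z 0.1614 yaw 0.7591 t 6.4
```

```bash
for k in 1; do python3 -m pendant '[[[0,0,0],0.02],[[0,0,0],0.01],[[0,0,0],0]]' >/dev/null; sh s.sh; done
```

```text
F [ 1.4  -0.27 -1.69] M [-0.136  0.02  -0.012] z 0.1615 yaw 0.7886 t 6.65
```

```bash
python3 -m pendant '[[[0,0,0],0.02],[[0,0,0],0.01],[[0,0,0],0]]' >/dev/null; sh s.sh
```

```text
F [ 0.69 -0.02  0.61] M [-0.17  -0.034 -0.049] z 0.1615 yaw 0.8187 t 6.9
```

```bash
python3 -m pendant '[[[0,0,0],0.02],[[0,0,0],0],[[0,0,0],0]]' >/dev/null; sh s.sh; python3 -m pendant '[[[0,0,0],0],[[0,0,0],0]]' >/dev/null; sh s.sh
```

```text
F [ 0.92 -0.74 -0.4 ] M [-0.222 -0.016 -0.085] z 0.1615 yaw 0.8379 t 7.15
F [ 0.7  -1.81  0.12] M [-0.188 -0.074 -0.114] z 0.1614 yaw 0.8376 t 7.3167
```

The stop is at tool yaw ≈0.80, so tube x ≈ -0.02 and the free band is about 0.68–0.80. I back off to the middle and lift 45 mm slowly.

```bash
python3 -m pendant '[[[0,0,0],-0.05],[[0,0,0],-0.05],[[0,0,0],0],[[0,0,0],0]]' - 20 >/dev/null; sh s.sh; python3 -m pendant '[[[0,0,0.1],0],[[0,0,0.2],0],[[0,0,0.2],0],[[0,0,0],0]]' >/dev/null; sh s.sh
```

```text
F [ 0.7  -1.05 -1.11] M [-0.214  0.019  0.022] z 0.1614 yaw 0.7393 t 7.65
F [ 0.79  0.06 -1.92] M [-0.132  0.038  0.011] z 0.1669 yaw 0.7383 t 7.9833
```

```bash
python3 -m pendant '[[[0,0,0.3],0],[[0,0,0.3],0],[[0,0,0.3],0],[[0,0,0.3],0],[[0,0,0.3],0],[[0,0,0.3],0],[[0,0,0],0]]' >/dev/null; sh s.sh; python3 -m pendant '[[[0,0,0.3],0],[[0,0,0.3],0],[[0,0,0.3],0],[[0,0,0.3],0],[[0,0,0.3],0],[[0,0,0.3],0],[[0,0,0.3],0],[[0,0,0.2],0],[[0,0,0],0],[[0,0,0],0]]' >/dev/null; sh s.sh
```

```text
F [ 0.05 -0.55 -2.54] M [-0.081  0.138  0.018] z 0.1853 yaw 0.7378 t 8.5667
F [-0.44 -0.57 -1.92] M [-0.114  0.028  0.032] z 0.2075 yaw 0.7378 t 9.4
```

```bash
python3 - <<'E'
from h import *
c=ctrl.camera("scene")["color"][100:310,230:430,::-1];cv2.imwrite("pics/s2.png",cv2.resize(c,(570,600),interpolation=cv2.INTER_CUBIC))
E
```

```text
(no output)
```

View pics/s2.png

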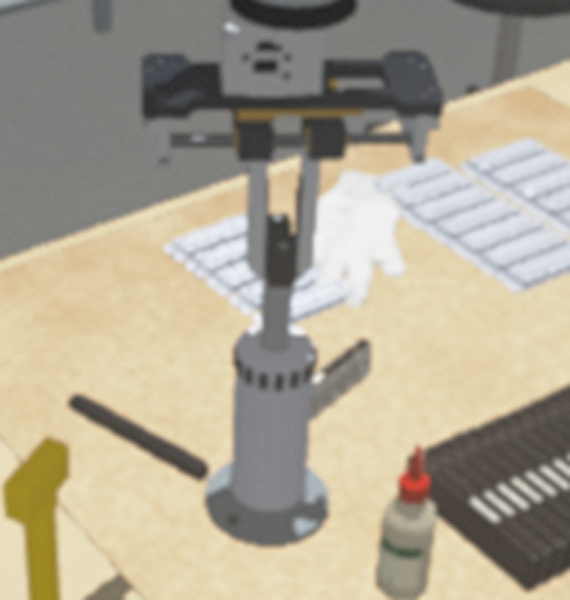

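The picture shows the rod drawn out between bar (280,260) and mouth (275,340), held by the fingers. Lift is 46 mm and the neighbours are undisturbed. Now I apply the light clockwise bias to find the 40° edge.

```bash
python3 -m pendant '[[[0,0,0],-0.03],[[0,0,0],-0.02],[[0,0,0],0],[[0,0,0],0]]' >/dev/null; sh s.sh;python3 -m pendant '[[[0,0,0],-0.03],[[0,0,0],0],[[0,0,0],0]]' >/dev/null; sh s.sh
```

```text
F [ 0.14  0.01 -2.38] M [-0.122  0.141 -0.07 ] z 0.2073 yaw 0.6884 t 9.7833
F [ 0.8  -1.56 -2.21] M [-0.159  0.013 -0.007] z 0.2074 yaw 0.6589 t 10.0333
```

```bash
python3 -m pendant '[[[0,0,0],-0.02],[[0,0,0],0],[[0,0,0],0]]' >/dev/null; sh s.sh; python3 -m pendant '[[[0,0,0],0],[[0,0,0],0]]' >/dev/null; sh s.sh
```

```text
F [-0.71 -0.32 -2.7 ] M [-0.172  0.08   0.006] z 0.2074 yaw 0.6381 t 10.2833
F [-0.31 -1.52 -2.61] M [-0.205  0.018  0.034] z 0.2074 yaw 0.6381 t 10.45
```

```bash
python3 -m pendant '[[[0,0,0],-0.02],[[0,0,0],0],[[0,0,0],0]]' >/dev/null; sh s.sh; python3 -m pendant '[[[0,0,0],0],[[0,0,0],0]]' >/dev/null; sh s.sh
```

```text
F [-0.54 -0.68 -3.14] M [-0.198  0.056  0.105] z 0.2074 yaw 0.6176 t 10.7
F [-0.45 -0.63 -4.01] M [-0.22   0.088  0.028] z 0.2074 yaw 0.6179 t 10.8667
```

```bash
python3 -m pendant '[[[0,0,0],-0.015],[[0,0,0],0],[[0,0,0],0]]' >/dev/null; sh s.sh; python3 -m pendant '[[[0,0,0],0],[[0,0,0],0]]' >/dev/null; sh s.sh
```

```text
F [ 0.45 -0.62 -3.94] M [-0.165  0.031  0.156] z 0.2074 yaw 0.6027 t 11.1167
F [ 1.05 -0.1  -4.53] M [-0.179  0.086  0.136] z 0.2074 yaw 0.6029 t 11.2833
```

Light torque of about 0.14 N m, roughly 16 N. I draw up in 1.5 mm steps, stopping if the twist resistance drops or the pull rises.

```bash
cat > c.py <<'E'
import sys
from station import ctrl
m=[];f=[]
for k in range(2):
    o=ctrl.get_obs();m.append(o['moment'][2]);f.append(o['force'][2])
    if k<1: ctrl.camera("wrist")
m_=sum(m)/2;print('z',o['ee_pos'][2].round(4),'yaw',o['eef_rot'][2].round(3),'Mz',round(m_,3),'Fz',round(sum(f)/2,2),'F',o['force'].round(1)[:2],'tau6',round(o['tau'][5],3),'t',round(o['time_s'],2))
sys.exit(m_<0.06 or sum(f)/2<-10)
E
python3 c.py
python3 -m pendant '[[[0,0,0.15],0],[[0,0,0],0]]' >/dev/null && python3 c.py &&
python3 -m pendant '[[[0,0,0.15],0],[[0,0,0],0]]' >/dev/null && python3 c.py &&
python3 -m pendant '[[[0,0,0.15],0],[[0,0,0],0]]' >/dev/null && python3 c.py &&
python3 -m pendant '[[[0,0,0.15],0],[[0,0,0],0]]' >/dev/null && python3 c.py
```

```text
z 0.2074 yaw 0.603 Mz 0.15 Fz -4.64 F [ 1.  -0.4] tau6 0.129 t 11.33
z 0.2088 yaw 0.603 Mz 0.125 Fz -6.38 F [-0.4  0.4] tau6 0.129 t 11.55False
False
```

```bash
sed -i 's/sys.exit(\(.*\))$/sys.exit(int(\1 or o["tau"][5]<0.07))/' c.py
python3 -m pendant '[[[0,0,0.15],0],[[0,0,0],0]]' >/dev/null && python3 c.py &&
python3 -m pendant '[[[0,0,0.15],0],[[0,0,0],0]]' >/dev/null && python3 c.py &&
python3 -m pendant '[[[0,0,0.15],0],[[0,0,0],0]]' >/dev/null && python3 c.py &&
python3 -m pendant '[[[0,0,0.15],0],[[0,0,0],0]]' >/dev/null && python3 c.py &&
python3 -m pendant '[[[0,0,0.15],0],[[0,0,0],0]]' >/dev/null && python3 c.py &&
python3 -m pendant '[[[0,0,0.15],0],[[0,0,0],0]]' >/dev/null && python3 c.py &&
python3 -m pendant '[[[0,0,0.15],0],[[0,0,0],0]]' >/dev/null && python3 c.py &&
python3 -m pendant '[[[0,0,0.15],0],[[0,0,0],0]]' >/dev/null && python3 c.py
```

```text
z 0.2105 yaw 0.603 Mz 0.117 Fz -7.15 F [ 0.2 -0.3] tau6 0.129 t 11.77
z 0.2121 yaw 0.603 Mz 0.147 Fz -6.57 F [-0.6  0.3] tau6 0.13 t 11.98
z 0.2137 yaw 0.603 Mz 0.141 Fz -6.03 F [ 0.1 -0.3] tau6 0.13 t 12.2
z 0.2152 yaw 0.603 Mz 0.14 Fz -5.88 F [-0.8  0.2] tau6 0.13 t 12.42
z 0.2166 yaw 0.603 Mz 0.114 Fz -5.49 F [ 1. -1.] tau6 0.13 t 12.63
z 0.2182 yaw 0.603 Mz 0.118 Fz -5.81 F [ 0.7 -0.3] tau6 0.123 t 12.85
z 0.2197 yaw 0.603 Mz 0.141 Fz -4.81 F [-0.   0.2] tau6 0.107 t 13.07
z 0.2213 yaw 0.603 Mz 0.067 Fz -4.54 F [ 0.7 -0.2] tau6 0.087 t 13.28
```

The torque is falling from z 0.218 to 0.221, so this may be the notch. I probe with a little more clockwise twist.

```bash
python3 -m pendant '[[[0,0,0],0],[[0,0,0],0]]' >/dev/null; python3 c.py;  python3 -m pendant '[[[0,0,0],-0.02],[[0,0,0],-0.02],[[0,0,0],0]]' >/dev/null; python3 c.py
```

```text
z 0.2212 yaw 0.603 Mz 0.068 Fz -2.93 F [ 0.1 -0.1] tau6 0.09 t 13.5
z 0.2211 yaw 0.562 Mz 0.309 Fz -1.68 F [-0.6 -0.8] tau6 0.565 t 13.8
```

```bash
python3 -m pendant '[[[0,0,0],0.04],[[0,0,0],0],[[0,0,0],0]]' >/dev/null; python3 c.py;python3 -m pendant '[[[0,0,0],0.03],[[0,0,0],0],[[0,0,0],0]]' >/dev/null; python3 c.py
```

```text
z 0.2211 yaw 0.602 Mz 0.098 Fz -1.23 F [ 1.3 -0.4] tau6 0.012 t 14.1
z 0.221 yaw 0.631 Mz 0.033 Fz -1.97 F [ 0.1 -0.1] tau6 -0.033 t 14.4
```

Not the notch, since it resists there. I restore the light bias and go on, judging by an averaged Mz.

```bash
cat > c.py <<'E'
import sys
from station import ctrl
import numpy as np
m=[];f=[]
for k in range(3):
    o=ctrl.get_obs();m.append(o['moment'][2]);f.append(o['force'][2])
    if k<2: ctrl.camera("wrist")
m_=np.mean(m);print('z',o['ee_pos'][2].round(4),'yaw',o['eef_rot'][2].round(3),'Mz',round(m_,3),'Fz',round(np.mean(f),2),'tau6',round(o['tau'][5],3),'t',round(o['time_s'],2))
sys.exit(int(m_<0.06 or m_>0.22 or np.mean(f)<-10))
E
python3 -m pendant '[[[0,0,0],-0.03],[[0,0,0],0],[[0,0,0],0]]' >/dev/null; python3 c.py;python3 -m pendant '[[[0,0,0],-0.01],[[0,0,0],0],[[0,0,0],0]]' >/dev/null; python3 c.py
```

```text
z 0.221 yaw 0.603 Mz 0.101 Fz -1.2 tau6 0.11 t 14.75
z 0.221 yaw 0.593 Mz 0.167 Fz -0.89 tau6 0.138 t 15.1
```

```bash

python3 -m pendant '[[[0,0,0.15],0],[[0,0,0],0]]' >/dev/null && python3 c.py &&
python3 -m pendant '[[[0,0,0.15],0],[[0,0,0],0]]' >/dev/null && python3 c.py &&
python3 -m pendant '[[[0,0,0.15],0],[[0,0,0],0]]' >/dev/null && python3 c.py &&
python3 -m pendant '[[[0,0,0.15],0],[[0,0,0],0]]' >/dev/null && python3 c.py &&
python3 -m pendant '[[[0,0,0.15],0],[[0,0,0],0]]' >/dev/null && python3 c.py &&
python3 -m pendant '[[[0,0,0.15],0],[[0,0,0],0]]' >/dev/null && python3 c.py &&
python3 -m pendant '[[[0,0,0.15],0],[[0,0,0],0]]' >/dev/null && python3 c.py &&
python3 -m pendant '[[[0,0,0.15],0],[[0,0,0],0]]' >/dev/null && python3 c.py
```

```text
z 0.2222 yaw 0.593 Mz 0.097 Fz -4.77 tau6 0.098 t 15.37
z 0.2243 yaw 0.593 Mz 0.007 Fz -2.02 tau6 -0.0 t 15.63
```

The resistance has gone at z 0.2243. I probe clockwise gently.

```bash
python3 -m pendant '[[[0,0,0],-0.02],[[0,0,0],0],[[0,0,0],0]]' >/dev/null; python3 c.py; python3 -m pendant '[[[0,0,0],-0.02],[[0,0,0],0],[[0,0,0],0]]' >/dev/null;  python3 c.py
```

```text
z 0.2241 yaw 0.573 Mz -0.02 Fz -1.1 tau6 0.024 t 15.98
z 0.2241 yaw 0.553 Mz 0.009 Fz 0.55 tau6 0.032 t 16.33
```

It is in the notch and turns freely. The foot is starting to rest on the notch's bottom, so I lift 1 mm and turn on.

```bash
sed -i 's/m_<0.06 or //' c.py; python3 -m pendant '[[[0,0,0.1],0],[[0,0,0],-0.02],[[0,0,0],-0.02],[[0,0,0],0]]' >/dev/null; python3 c.py && python3 -m pendant '[[[0,0,0],-0.03],[[0,0,0],-0.03],[[0,0,0],-0.03],[[0,0,0],0]]' >/dev/null && python3 c.py && python3 -m pendant '[[[0,0,0],-0.03],[[0,0,0],-0.03],[[0,0,0],-0.03],[[0,0,0],-0.03],[[0,0,0],0]]' >/dev/null && python3 c.py
```

```text
z 0.2248 yaw 0.513 Mz 0.018 Fz -2.39 tau6 0.126 t 16.77
z 0.2249 yaw 0.424 Mz -0.01 Fz -2.51 tau6 0.164 t 17.2
z 0.2249 yaw 0.304 Mz 0.011 Fz -2.76 tau6 0.151 t 17.72
```

```bash
python3 -m pendant '[[[0,0,0],-0.04],[[0,0,0],-0.04],[[0,0,0],-0.04],[[0,0,0],-0.04],[[0,0,0],0]]' >/dev/null && python3 c.py && python3 -m pendant '[[[0,0,0],-0.04],[[0,0,0],-0.04],[[0,0,0],-0.04],[[0,0,0],-0.03],[[0,0,0],0]]' >/dev/null && python3 c.py && python3 -m pendant '[[[0,0,0],-0.03],[[0,0,0],-0.03],[[0,0,0],0]]' >/dev/null && python3 c.py&& python3 -m pendant '[[[0,0,0],-0.02],[[0,0,0],-0.02],[[0,0,0],0]]' >/dev/null && python3 c.py
```

```text
z 0.2249 yaw 0.145 Mz -0.018 Fz -2.5 tau6 0.201 t 18.23
z 0.225 yaw -0.005 Mz -0.006 Fz -2.39 tau6 0.144 t 18.75
z 0.2249 yaw -0.065 Mz 0.008 Fz -2.53 tau6 0.138 t 19.1
z 0.225 yaw -0.107 Mz -0.02 Fz -2.38 tau6 0.113 t 19.45
```

```bash
sed -i 's/m_>0.22/m_>0.08/' c.py; python3 -m pendant '[[[0,0,0],-0.02],[[0,0,0],0]]' >/dev/null && python3 c.py && python3 -m pendant '[[[0,0,0],-0.02],[[0,0,0],0]]' >/dev/null && python3 c.py && python3 -m pendant '[[[0,0,0],-0.02],[[0,0,0],0]]' >/dev/null && python3 c.py&& python3 -m pendant '[[[0,0,0],-0.02],[[0,0,0],0]]' >/dev/null && python3 c.py&& python3 -m pendant '[[[0,0,0],-0.02],[[0,0,0],0]]' >/dev/null && python3 c.py
```

```text
z 0.2249 yaw -0.127 Mz -0.008 Fz -2.18 tau6 0.101 t 19.72
z 0.225 yaw -0.147 Mz -0.011 Fz -2.76 tau6 0.104 t 19.98
z 0.225 yaw -0.167 Mz 0.007 Fz -2.34 tau6 0.105 t 20.25
z 0.2249 yaw -0.187 Mz 0.017 Fz -2.87 tau6 0.11 t 20.52
z 0.2249 yaw -0.207 Mz 0.029 Fz -2.72 tau6 0.139 t 20.78
```

At or near the clockwise stop. I back off a little and let down softly until the ledge carries it.

```bash
cat > d.py <<'E'
import sys
from station import ctrl
import numpy as np
f=[]
for k in range(2):
    o=ctrl.get_obs();f.append(o['force'][2])
    if k<1: ctrl.camera("wrist")
print('z',o['ee_pos'][2].round(4),'Fz',np.round(np.mean(f),2),'M',o['moment'].round(2),'t',round(o['time_s'],2));sys.exit(int(np.mean(f)>1.5))
E
python3 -m pendant '[[[0,0,0],0.04],[[0,0,0],0.04],[[0,0,0],0]]' >/dev/null && python3 d.py &&
python3 -m pendant '[[[0,0,-0.1],0],[[0,0,-0.1],0],[[0,0,0],0]]' >/dev/null && python3 d.py &&
python3 -m pendant '[[[0,0,-0.1],0],[[0,0,0],0]]' >/dev/null && python3 d.py &&
python3 -m pendant '[[[0,0,-0.1],0],[[0,0,0],0]]' >/dev/null && python3 d.py &&
python3 -m pendant '[[[0,0,-0.1],0],[[0,0,0],0]]' >/dev/null && python3 d.py &&
python3 -m pendant '[[[0,0,-0.1],0],[[0,0,0],0]]' >/dev/null && python3 d.py &&
python3 -m pendant '[[[0,0,-0.1],0],[[0,0,0],0]]' >/dev/null && python3 d.py &&
python3 -m pendant '[[[0,0,-0.1],0],[[0,0,0],0]]' >/dev/null && python3 d.py
```

```text
z 0.225 Fz -2.16 M [ 0.03  0.17 -0.02] t 21.08
z 0.2228 Fz -2.41 M [ 0.01  0.13 -0.04] t 21.38
z 0.2218 Fz -2.19 M [ 0.03  0.18 -0.01] t 21.6
z 0.2213 Fz -0.54 M [-0.02  0.18 -0.02] t 21.82
z 0.2211 Fz 5.4 M [0.03 0.36 0.04] t 22.03
```

Carried at z 0.2214, 60 mm above stowed and 3 mm below the notch's entry level. I relieve the push, open, and rise.

```bash
python3 -m pendant '[[[0,0,0.03],0],[[0,0,0.02],0],[[0,0,0],0]]' - 5 >/dev/null; python3 d.py
python3 -m pendant '[[[0,0,0],0],[[0,0,0],0],[[0,0,0],0],[[0,0,0],0],[[0,0,0],0],[[0,0,0],0],[[0,0,0],0],[[0,0,0],0],[[0,0,0],0]]' 0.7
python3 -m pendant '[[[0,0,0.5],0],[[0,0,1],0],[[0,0,2],0],[[0,0,2],0],[[0,0,2],0],[[0,0,2],0],[[-2,0,1],0],[[-3,0,0],0],[[-3,0,0],0],[[-3,0,0],0],[[-3,0,0],0],[[0,0,0],0],[[0,0,0],0],[[0,0,0],0]]'
python3 - <<'E'
from h import *
a=ctrl.camera("scene")["color"][130:300,240:410,::-1];b=ctrl.camera("top")["color"][120:250,250:400,::-1]
cv2.imwrite("pics/s3.png",np.hstack([cv2.resize(x,(400,400),interpolation=cv2.INTER_CUBIC) for x in(a,b[:,10:140])]))
E
```

```text
z 0.2207 Fz 2.93 M [0.02 0.24 0.02] t 22.33
time_s: 23.08
ee_pos: [0.6107, -0.0153, 0.2204]
eef_rot: [-3.142, 0.0, -0.127]
force: [-0.8, -0.2, 0.8]
grip_width: 0.0656
grip_force: 0.0
time_s: 24.25
ee_pos: [0.4711, -0.0153, 0.3264]
eef_rot: [-3.142, -0.001, -0.127]
force: [1.0, -0.2, 0.2]
grip_width: 0.0657
grip_force: 0.0
```

View pics/s3.png

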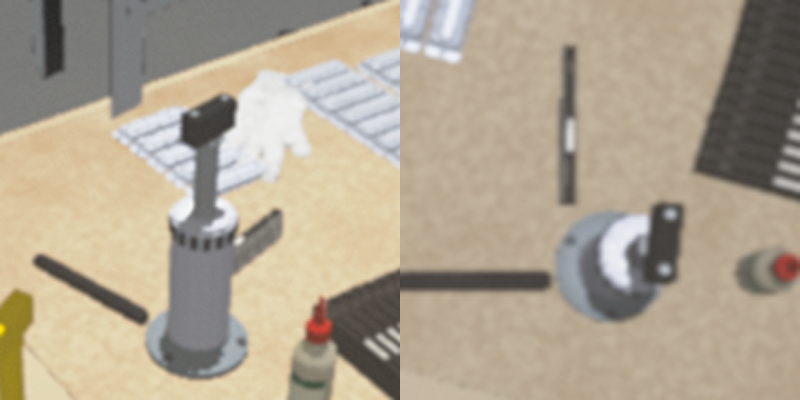

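The rest stands upright, with the rod clearly drawn out between bar (208,120) and mouth (203,215). The bar's screws in the top view, at (670,214) and (664,270), give a yaw of about -6°. Tube x is about -2°, so it is well within 12°. The neighbours are where they were and the gripper is clear.

```bash
python3 -c "
from station import ctrl
print(ctrl.hand_in())"
```

```text
the job is handed in; nothing more can be done
None
```

The work rest is up and handed in: the head is drawn out about 60 mm, locked on its notch's ledge within about 5° of the tube's x, let go and standing by itself, with the things round it where they were; hand-in returned no verdict.

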